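# Turn the lever arm round on its pin and punch its second end

## Robot

A 6-joint arm with a two-finger parallel gripper is mounted at the origin on a cart in front of the work surface, level with it; the furniture and walls round the work are solid. World frame = base frame: x ahead of the robot, y to its left, z up, the work surface at z = 0. Lengths are in m, angles in rad, forces in N, time in s.
With the tool pointing down it reaches from about 0.275 to 0.875 m from the base axis. Payload 12.5 kg.
Tool frame: the origin (TCP) lies at the very end of the fingers, on their centre line; the grasp point (between the pads) lies 19 mm behind it; x points along the fingers, y is the direction in which the jaws open and shut, and the axes are right-handed (so a half turn about x gives the same grasp; the last joint's range is limited). The gripper opens to 85 mm and grips with 20 to 120 N. Pads are 22 mm wide; open, the fingers measure 114 mm over their backs; the gripper's body (76 mm by 85 mm) begins 54 mm behind the grasp point. The pads swing forward as they close: fully open they stand 13 mm farther back than shut.
Start: joints at [1.147, 0.351, 1.652, -0, 1.139, -0.085], TCP at [0.183, 0.519, 0.231] pointing down, gripper open.
Joint ranges: [-2.75, 2.75], [-0.79, 2.1], [0.01, 2.65], [-1.57, 4.71], [0.07, 3.14], [-2.87, 2.87]. Speed limits (rad/s): [2.22, 2.22, 2.79, 3.14, 3.14, 3.14].

## Interface

Orientations are given as a 3x3 rotation matrix whose columns are the frame's x, y, z axes.
In Python, from bench import manip gives the robot as it stands. Calls block until the motion is done:
- manip.move_ptp(position, orientation): joint-space move of the TCP to a pose.
- manip.move_l(position, attitude=None, max_speed=0.15): straight line of the TCP; attitude=None keeps the orientation; max_speed is the mean speed in m/s.
- manip.move_j(angles): joint-space move.
- manip.set_gripper(opening, effort=None): opening from 0.0 (shut) to 1.0 (fully open); effort is the grip in N (None keeps the last); returns when the fingers have stopped.
- manip.dwell(seconds).
- manip.inverse_kinematics(position, orientation): joint angles nearest the present ones, or None.
- manip.grab_frame(name): name is "scene" or "top" or "wrist"; returns (picture, depth): 384x512x3 uint8, red, green, blue; 384x512 float32, m along the optical axis (not along the pixel's ray), 0 where there is no reading.
- manip.get_calibration(name): a dict with "camera_matrix" (3x3 intrinsics, pixels), "R" (3x3) and "t" (3): a world point X has camera coordinates R X + t. Camera axes: x right, y down, z forward; pixel columns grow to the right and rows downward; lengths in m; the calibration is good to about 2 mm. A picture is of the moment at which its call begins: read the wrist's pose just before it. get_calibration takes no time and is no camera call; for the wrist camera it gives the pose at the moment of the call.
A pose or a line that the arm cannot do raises manip.Unreachable and nothing moves.
- manip.sign_off(): hands the job in, once; it reports no verdict.
Trained networks look in the newest picture that a camera, given by its name, has taken for a name from the list of things; names that differ only in an ending like _2 or _b are one class to them, and where a whole thing is asked for, a point or a joint stands for the part that bears it (a point fixed in the world has none). Each returns a list of dicts, best first, with "confidence" (0 to 1); they miss things now and then, are a little off and sometimes report something else, mostly with a low value. They report only what shows in the picture. A call takes as long as a camera call. They do not tell look-alikes from the thing itself.
- manip.look_for(camera, name): "at" ([x, y, z] in m, in world coordinates, good to about 4 mm: the middle of the surface that is visible of it).
Readings, each from a call of its own:
- manip.current_time(): time.
- manip.current_qpos(): joint angles.
- manip.current_joint_vel(): joint speeds.
- manip.current_joint_torque(): joint torques, N m.
- manip.current_ee_pos(): TCP position.
- manip.current_tcp_rot(): TCP orientation.
- manip.current_force(): force on the tool from outside, world axes, zero at the start.
- manip.current_ft_torque(): the same for the moment, N m.
- manip.current_grip_width(): opening from 0.0 (shut) to 1.0 (fully open).
Only numpy, scipy, OpenCV 4.12 (cv2) and the standard library are available. Lean on these libraries where they do the work, as an engineer would, in place of code of your own. Each camera call takes 0.05 s, during which the arm holds its last target.

## Task

The round end of the flat lever arm on the punching jig is already centre-punched: lift this lever off its pivot pin, turn it end for end, and refit it flat on the pin so that its square end lies on the anvil between the two guide posts. Then take the automatic punch from its stand and press it straight down inside the scribed circle on the square end until its spring trips, tripping it nowhere else. Put the punch back upright in its stand, fully down on its collar, and leave the lever seated on the jig and all other things where they are.

Things in the scene. Friction and masses are not known exactly. Their poses are not given: they have to be found in the camera images.
- jig: Fixed punching jig: dark steel base plate 210 x 85 x 8 mm, long along its x axis; origin under its centre, z up. Pivot pin in its middle; 58 mm along +x a round anvil (40 mm wide, top 34 mm above the bench) between two guide posts (10 mm thick, 43 mm clear gap along y, round tops 49 mm above the bench); 58 mm along -x a thin rest pillar (18 mm wide, as high as the anvil).
- pin (a point): Point on the axis of the jig's pivot pin at the height of its shoulder (34 mm above the bench), where the arm's underside rests. The pin is 17 mm thick and stands 30 mm above this point, the last 8 mm tapered. Axes as the jig's. The shoulder is 26 mm across.
- anvil (a point): Centre of the anvil's flat top on the jig, 58 mm from the pin axis along the jig's +x.
- lever_centre (a point): Centre, half-way up, of the loose aluminium lever arm, on the axis of its 21 mm through hole (2 mm play round the pin). Bar 34 mm wide (y), 12 mm thick (z), 0.18 kg; along its +x the square end 72.5 mm from here, along -x the round end 89.5 mm from here. Seated, its underside is 34 mm above the bench and the pin sticks out 18 mm above its top. At the start the round end lies on the anvil.
- mark (a point): Middle of the scribed circle (13 mm across, with a cross) on the top face of the arm's square end, 58 mm from lever_centre along the arm's +x. The same circle at the round end already has a dark punch dot in it. The circle to punch has none.
- stand_mouth (a point): Centre of the round mouth (25 mm across, chamfered edge) in the top of the fixed wooden punch stand, 75 x 70 mm and 75 mm high; the hole goes right through. The stand's top is at this height.
- punch_grip (a point): Mid-handle point on the axis of the loose steel automatic punch (about 0.3 kg); z points from tip to cap. Ribbed round handle 26 mm thick, 60 mm long; cap top 34 mm above this point. Below the handle a collar 34 mm across, its underside 40 mm below this point; it rests on the stand's top, so this point is then 40 mm above stand_mouth. Tip 106 mm below this point while the striker is out.
- punch_tip (a point): Pointed tip of the punch's striker, a 10 mm thin rod on the punch's axis that slides up into the nose sleeve when pressed. The sleeve (18 mm thick) reaches from the collar down to 26 mm above the tip.
- striker (a joint): How far the striker is pushed into the punch, m: 0 out, 0.0105 fully in. The push starts at about 3 N, rises to a peak of about 11 to 12 N near 0.007, there the spring trips and the push falls to about 6 or 7 N just before the hard stop; past 0.009 it has tripped. The striker springs out again when the punch is lifted.
- solder_spool: Bystander: loose spool of wire with blue flanges, 59 mm across, 49 mm high, origin under its centre.
- oil_bottle: Bystander: loose small oiler with a long red spout, 34 mm across, 107 mm high, origin under its centre.
- tape_roll: Bystander: loose black tape roll lying flat, 62 mm across, 18 mm high, origin under its centre.
- adjustable_wrench: Bystander: loose adjustable wrench lying flat, 47 x 153 x 10 mm, long along its y, origin under its centre.
- marker_pen: Bystander: loose black marker pen lying down, 12 mm thick, 140 mm long along its y, origin under its centre.
- fuse_puller: Bystander: loose small yellow plastic tool lying flat, 18 x 45 x 8 mm, origin under its centre.
Not all that is in view belongs to the job. What is shaped like the part that bears punch_grip but purple or yellow is not meant.

How it is judged:
On the way, in this order (a step that is already met when the one before it is completed fails the run):
1. the arm is lifted clear of the pin (z of lever_centre in the frame of pin above 0.037 m), for 0.05 s.
2. the arm is seated flat on the pin again, its square end on the anvil, and let go (horizontal distance between lever_centre and pin below 0.005 m and z of lever_centre in the frame of pin below 0.01 m and angle between lever_centre's own z axis and vertical below 0.06 rad and horizontal distance between mark and anvil below 0.015 m and contact force between the fingers and lever_arm below 0.2 N), for 0.2 s.
3. the punch, upright with its tip inside the scribed circle of the square end, is pressed until it trips (value of joint striker above 0.009 m and distance between punch_tip and mark below 0.0065 m and angle between punch_grip's own z axis and vertical below 0.15 rad), for 0.02 s.
At the end, for the whole second after the job is handed in: Arm flat (0.06 rad) and still on the jig: centre within 5 mm of the pin axis, at most 4 mm above its seat, square end's circle within 15 mm of the anvil centre. Punch still in its stand: upright (0.1 rad), within 8 mm of the mouth centre, collar within 4 mm of the stand top, striker out (horizontal distance between lever_centre and pin below 0.005 m and z of lever_centre in the frame of pin below 0.01 m and angle between lever_centre's own z axis and vertical below 0.06 rad and horizontal distance between mark and anvil below 0.015 m and linear speed of each of lever_arm, punch below 0.02 m/s and horizontal distance between punch_grip and stand_mouth below 0.008 m and height (world z) of punch_grip between 0.111 and 0.119 m and angle between punch_grip's own z axis and vertical below 0.1 rad and value of joint striker below 0.002 m); the robot touches nothing.
It fails at once if the punch is tripped anywhere but in the scribed circle of the square end (value of joint striker above 0.0075 m and distance between punch_tip and mark above 0.009 m).
It fails at once if a bystander is pushed away by more than 3 cm (distance of any of solder_spool, oil_bottle, tape_roll, adjustable_wrench, fuse_puller, marker_pen from where it was at the start of the episode above 0.03 m).
It also fails if it takes over 64 s, if anything falls off the work surface, if the arm or the gripper's body presses on something with over 40 N, if the wrist force passes 120 N, or if a joint passes its speed limit or range.

## Working session

There is one attempt and no reset: what is moved stays moved. The work goes in short steps, each a Python script; the robot and the scene stay as the last script left them, time stands still between calls to the robot, and variables do not carry over. Pictures are saved under pics/ and viewed, and the job is handed in when it is done.

```bash
ls; mkdir -p pics; python3 - <<'E'
from bench import manip
import cv2,numpy as np
for n in("scene","top","wrist"):
    p,d=manip.grab_frame(n); cv2.imwrite(f"pics/{n}0.png",p[:,:,::-1]); np.savez(f"{n}0.npz",p=p,d=d,**manip.get_calibration(n))
    c=manip.get_calibration(n); print(n,np.round(-c["R"].T@c["t"],3),np.round(c["R"][2],3),c["camera_matrix"][0,0])
for n in ["lever_centre","mark","stand_mouth","punch_grip","jig"]:
    for c in("top","scene"):
        print(n,c,[(np.round(r["at"],3),round(r["confidence"],2)) for r in manip.look_for(c,n)])
print(manip.current_time(),manip.current_tcp_rot().round(3),manip.current_force())
E
```

```text
pics
scene [-0.002 -0.364  0.847] [ 0.577  0.352 -0.737] 365.2059430622357
top [ 0.481 -0.023  1.053] [ 0.104 -0.004 -0.995] 447.46885490970277
wrist [0.106 0.545 0.373] [ 0.301 -0.106 -0.948] 341.91664924474475
lever_centre top [(array([ 0.52 , -0.118,  0.043]), 0.92)]
lever_centre scene [(array([ 0.517, -0.118,  0.048]), 0.89), (array([0.553, 0.177, 0.058]), 0.36)]
mark top [(array([ 0.52 , -0.114,  0.045]), 0.83)]
mark scene [(array([ 0.513, -0.119,  0.045]), 0.91)]
stand_mouth top [(array([0.568, 0.192, 0.076]), 0.97)]
stand_mouth scene [(array([0.553, 0.179, 0.054]), 0.8), (array([0.569, 0.058, 0.046]), 0.6)]
punch_grip top [(array([ 0.61 , -0.254,  0.122]), 0.64), (array([0.458, 0.237, 0.122]), 0.59), (array([0.571, 0.198, 0.13 ]), 0.52)]
punch_grip scene [(array([ 0.608, -0.262,  0.094]), 0.77), (array([0.564, 0.197, 0.111]), 0.65), (array([0.457, 0.235, 0.094]), 0.65), (array([ 0.507, -0.13 ,  0.007]), 0.38)]
jig top [(array([ 0.533, -0.124,  0.007]), 0.83)]
jig scene [(array([ 0.506, -0.131,  0.007]), 0.82)]
0.65 [[ 0.     0.332  0.943]
 [ 0.     0.943 -0.332]
 [-1.     0.     0.   ]] [-0.23802635  0.5499875  -0.15196341]
```

View pics/scene0.png

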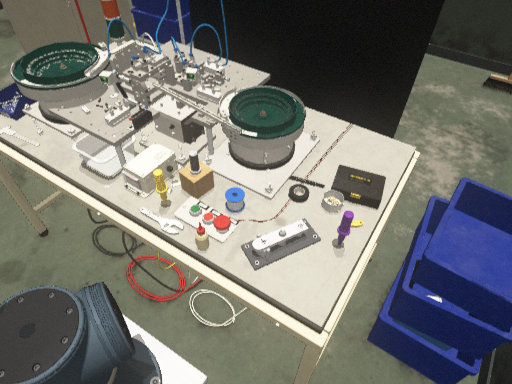

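View pics/top0.png

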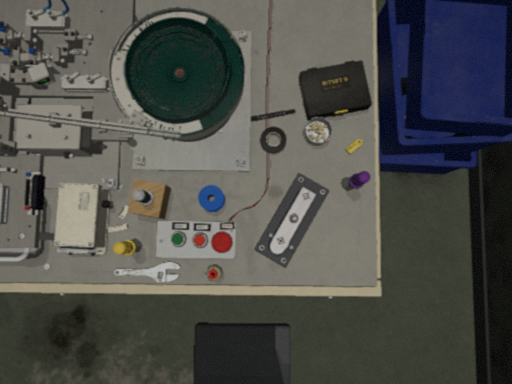

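```bash
python3 - <<'E'
import cv2
p=cv2.imread("pics/top0.png")
cv2.imwrite("pics/top0b.png",cv2.resize(p[170:340,130:370],None,fx=3.2,fy=3.2,interpolation=cv2.INTER_CUBIC)[:600,:800])
E
```

```text
(no output)
```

The scene picture shows the jig at about (282,243), the wooden stand with the dark punch at (197,175), and yellow and purple decoys at (160,187) and (345,228). In the top picture the jig is at (292,220), the stand at (150,198), and the spool, button box and oiler lie between them.

View pics/top0b.png

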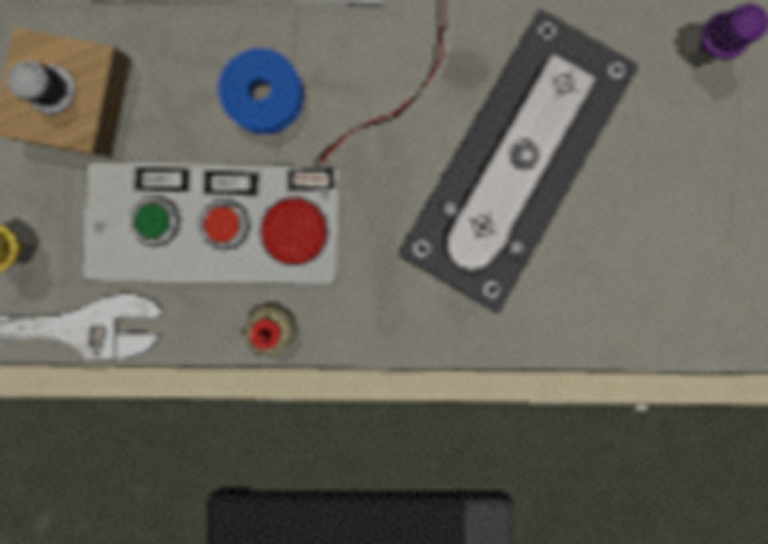

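View pics/wrist0.png

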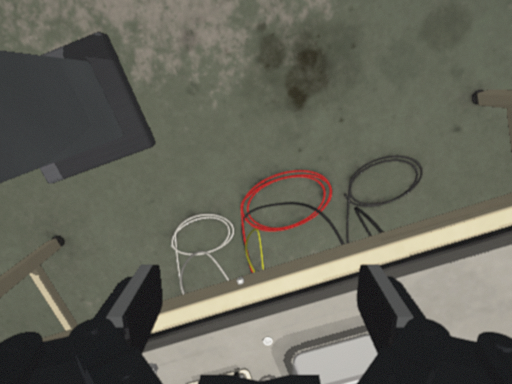

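```bash
cat > h.py <<'E'
from bench import manip
import cv2,numpy as np
def ray(c,uv,z):
    K,R,t=c["camera_matrix"],c["R"],np.asarray(c["t"]).ravel()
    d=R.T@np.linalg.inv(K)@np.array([uv[0],uv[1],1.]); o=-R.T@t
    return o+d*(z-o[2])/d[2]
def proj(c,X):
    x=c["camera_matrix"]@(c["R"]@np.asarray(X)+np.asarray(c["t"]).ravel()); return x[:2]/x[2]
def tri(cs,uvs):
    A=[];b=[]
    for c,uv in zip(cs,uvs):
        d=c["R"].T@np.linalg.inv(c["camera_matrix"])@np.array([uv[0],uv[1],1.]);d/=np.linalg.norm(d)
        P=np.eye(3)-np.outer(d,d);o=-c["R"].T@np.asarray(c["t"]).ravel();A.append(P);b.append(P@o)
    X=np.linalg.lstsq(np.vstack(A),np.hstack(b),rcond=None)[0]
    return X,[proj(c,X)-uv for c,uv in zip(cs,uvs)]
def down(yaw): # tool x down, tool y (jaws) along yaw
    x=np.array([0,0,-1.]);y=np.array([np.cos(yaw),np.sin(yaw),0]);return np.column_stack([x,y,np.cross(x,y)])
def snap(n,tag):
    c=manip.get_calibration(n);p,d=manip.grab_frame(n);cv2.imwrite(f"pics/{tag}.png",p[:,:,::-1])
    np.savez(f"{tag}.npz",p=p,d=d,**c);return c,p,d
def load(tag): return np.load(f"{tag}.npz")
E
python3 - <<'E'
from h import *
c=load("top0")
f=lambda u,v,z:ray(c,(u/3.2+130,v/3.2+170),z).round(4)
for q in [(547,31),(616,70),(421,248),(491,289)]: print("screw",f(*q,.008))
print("avg",np.mean([f(*q,.008) for q in [(547,31),(616,70),(421,248),(491,289)]],0))
s=f(565,84,.046);r=f(482,225,.046);print("sq",s,"rd",r,"mid",(s+r)/2,"len",np.linalg.norm(s-r)); 
v=r-s;print("jig yaw",np.arctan2(v[1],v[0])); print("pin",f(525,154,.064))
for y in np.arctan2(v[1],v[0])+np.array([1,-1])*np.pi/2:
    for p in [(.517,-.118,.25),(.517,-.118,.02)]:
        q=manip.inverse_kinematics(np.array(p),down(y));print(y,p,None if q is None else np.round(q,2))
print("punch cap/stand",f(30,80,.149),f(48,93,.075))
E
```

```text
screw [ 0.6245 -0.1448  0.008 ]
screw [ 0.5963 -0.1955  0.008 ]
screw [ 0.4648 -0.0534  0.008 ]
screw [ 0.436  -0.1043  0.008 ]
avg [ 0.5304 -0.1245  0.008 ]
sq [ 0.5817 -0.1531  0.046 ] rd [ 0.4819 -0.0949  0.046 ] mid [ 0.5318 -0.124   0.046 ] len 0.11553042889213214
jig yaw 2.6136428157546887
pin [ 0.531  -0.1231  0.064 ]
4.184439142549586 (0.517, -0.118, 0.25) [-0.31  0.3   1.68 -0.    1.17  1.79]
4.184439142549586 (0.517, -0.118, 0.02) [-0.31  0.63  1.84 -0.    0.67  1.79]
1.0428464889597922 (0.517, -0.118, 0.25) [-0.31  0.3   1.68 -0.    1.17 -1.36]
1.0428464889597922 (0.517, -0.118, 0.02) [-0.31  0.63  1.84 -0.    0.67 -1.36]
punch cap/stand [0.5698 0.1993 0.149 ] [0.5683 0.2049 0.075 ]
```

```bash
python3 - <<'E'
from h import *
Y=2.6136-np.pi/2; R=down(Y)
manip.move_ptp(np.array([.50,-.105,.24]),R)
snap("wrist","w1"); 
c=load("w1"); print(proj(c,[.531,-.124,.064]), manip.current_ee_pos(), manip.current_qpos().round(3))
manip.move_l(np.array([.57,-.145,.20]),max_speed=.2)
snap("wrist","w2");c=load("w2"); print(proj(c,[.531,-.124,.064]),manip.current_time())
E
```

```text
[257.94268216 208.02199043] [ 0.50010185 -0.10438278  0.23997722] [-0.297  0.27   1.741  0.     1.131 -1.341]
[257.46430734 132.01968876] 3.8333
```

View pics/w1.png

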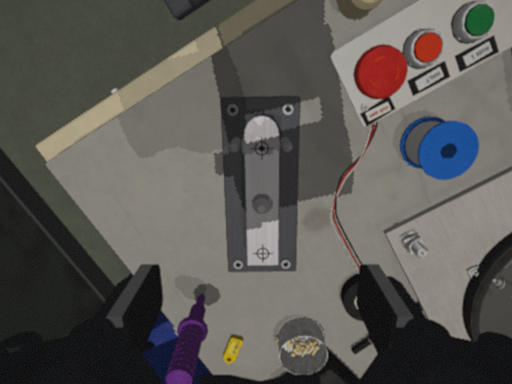

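View pics/w2.png

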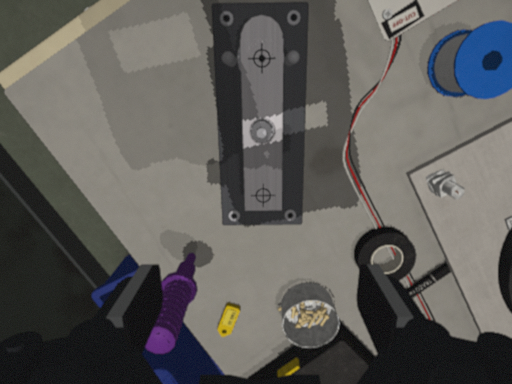

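The wrist pictures show the lever. Pin tip is at (262,204) and (262,131), the dotted round-end circle at (262,149) and (262,59), and the square-end circle at (263,253) and (264,195).

```bash
python3 - <<'E'
from h import *
c1,c2=load("w1"),load("w2")
for n,a,b,z in [("pin",(262,203.5),(262,131),.064),("rd",(262,149),(262,59),.046),("sq",(263,253),(264,195),.046)]:
    print(n,tri([c1,c2],[a,b])[0].round(4),np.round(tri([c1,c2],[a,b])[1],1).tolist(),ray(c1,a,z).round(4),ray(c2,b,z).round(4))
for q in [(232,109),(288,109),(238,265),(286,265)]: print(ray(c1,q,.008).round(4))
E
```

```text
pin [ 0.5343 -0.1213  0.0463] [[-0.2, 0.0], [0.2, -0.0]] [ 0.5289 -0.1181  0.064 ] [ 0.5321 -0.1204  0.064 ]
rd [ 0.4847 -0.0927  0.0468] [[-0.2, 0.0], [0.2, -0.0]] [ 0.4849 -0.0926  0.046 ] [ 0.4846 -0.0928  0.046 ]
sq [ 0.5852 -0.149   0.0456] [[0.1, 0.0], [-0.2, -0.0]] [ 0.5849 -0.1491  0.046 ] [ 0.5852 -0.1488  0.046 ]
[ 0.4381 -0.102   0.008 ]
[ 0.468  -0.0505  0.008 ]
[ 0.6012 -0.1936  0.008 ]
[ 0.6311 -0.1423  0.008 ]
```

```bash
python3 - <<'E'
from h import *
Y=2.6136+np.pi/2; R=down(Y)
manip.move_ptp(np.array([.565,-.14,.22]),R)
snap("wrist","w3"); 
c=load("w3"); print(proj(c,[.5345,-.121,.046]), manip.current_ee_pos(), manip.current_qpos().round(3))
E
python3 -c "
import cv2
p=cv2.imread('pics/w3.png');cv2.imwrite('pics/w3b.png',cv2.resize(p[50:310,130:390],None,fx=2.3,fy=2.3,interpolation=cv2.INTER_CUBIC))"
```

```text
[257.89138684 210.02343617] [ 0.5649952  -0.13997912  0.22003171] [-0.323  0.42   1.579  0.     1.143  1.776]
```

View pics/w3b.png

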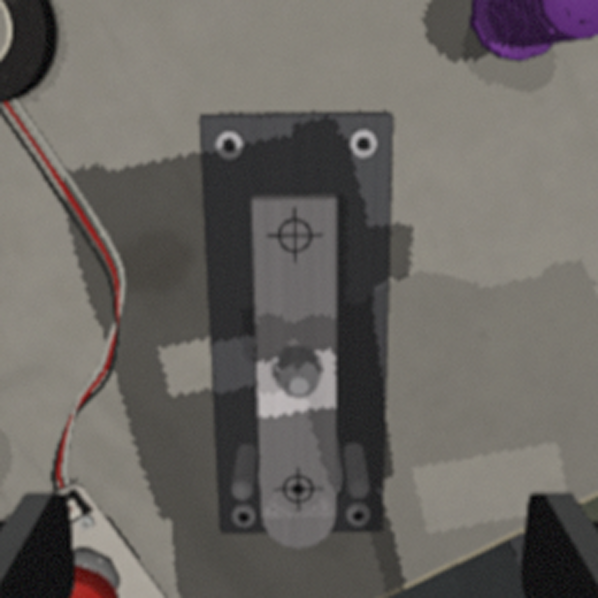

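The flipped wrist picture shows the square-end circle at full-image (258.3,152.6), the dotted circle at (259.6,262.2), and the pin tip at about (260,217).

```bash
python3 - <<'E'
from h import *
c=load("w3")
f=lambda u,v,z:ray(c,(u/2.3+130,v/2.3+50),z)
s,r=f(295,236,.046),f(298,488,.046);print(s.round(4),r.round(4),(s+r)/2,np.linalg.norm(s-r),np.arctan2(*(r-s)[[1,0]]))
print(f(299,385,.064))
print(np.mean([f(*q,.008) for q in [(229,144),(364,144),(244,516),(358,514)]],0))
a=np.array([.5852,-.149]);b=np.array([.4847,-.0927]);print(np.linalg.norm(a-b),np.arctan2(*(b-a)[::-1]))
# screws heading
P=[f(*q,.008) for q in [(229,144),(364,144),(244,516),(358,514)]];v=P[2]+P[3]-P[0]-P[1];print(np.arctan2(v[1],v[0]))
E
```

```text
[ 0.5838 -0.1502  0.046 ] [ 0.4835 -0.0933  0.046 ] [ 0.53365661 -0.12171776  0.046     ] 0.11533539702202918 2.6257889890397217
[ 0.53293288 -0.12247419  0.064     ]
[ 0.53159972 -0.12172863  0.008     ]
0.11519522559550811 2.630952848655423
2.6269994069446234
```

```bash
python3 - <<'E'
from h import *
Y=2.628+np.pi/2; R=down(Y); P=np.array([.5335,-.1218,0])
manip.move_ptp(P+[0,0,.09],R)
manip.move_l(P+[0,0,.017],max_speed=.1)
print(manip.current_force().round(2))
manip.set_gripper(0.0,40); print(manip.current_grip_width(),manip.current_force().round(2),manip.current_ee_pos().round(4))
manip.move_l(P+[0,0,.085],max_speed=.08); print(manip.current_grip_width(),manip.current_force().round(2),manip.current_time())
snap("wrist","w4"); snap("scene","s4")
E
```

```text
[-0.86  0.41  0.65]
0.39614229462140954 [-2.22  0.89  5.31] [ 0.5337 -0.1218  0.0174]
0.3899544424038917 [-1.01 -0.53 -1.64] 9.55
```

View pics/w4.png

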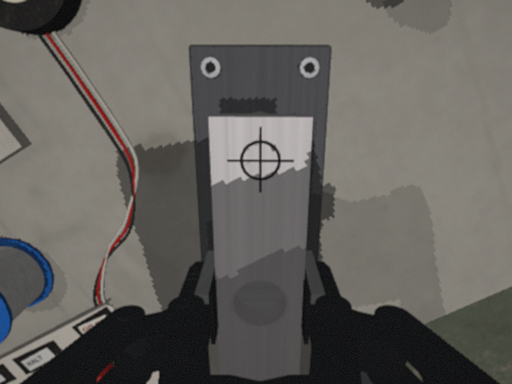

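The lever is held level. The square-end circle is at (260,159) and the hole at (260,302).

```bash
python3 - <<'E'
from h import *
c=load("w4");t=manip.current_ee_pos();R=manip.current_tcp_rot()
# check tilt with depth over lever top
d=c["d"];K=c["camera_matrix"]
pts=[]
for u,v in [(230,150),(290,150),(225,200),(295,200),(235,250),(285,250),(240,270),(280,270),(260,350)]:
    z=np.median(d[v-2:v+3,u-2:u+3]);X=c["R"].T@(np.linalg.inv(K)@[u,v,1]*z-c["t"]);pts.append(X);print((u,v),(R.T@(X-t)).round(4))
for n,q in(("mark",(260,159)),("hole",(260,302))):
    X=ray(c,q,t[2]+.029);print(n,X.round(4),(R.T@(X-t)).round(4))
print(t)
E
```

```text
(230, 150) [-0.0283 -0.0095 -0.0617]
(290, 150) [-0.0284  0.0107 -0.0618]
(225, 200) [-0.0286 -0.0117 -0.044 ]
(295, 200) [-0.0287  0.013  -0.0441]
(235, 250) [-0.0286 -0.0086 -0.0245]
(285, 250) [-0.0287  0.0099 -0.0246]
(240, 270) [-0.0286 -0.0069 -0.0161]
(280, 270) [-0.0286  0.0083 -0.0161]
(260, 350) [-0.0289  0.0008  0.0212]
mark [ 0.5841 -0.1512  0.1135] [-0.0291  0.0006 -0.0588]
hole [ 0.5347 -0.1234  0.1135] [-0.029   0.0007 -0.0021]
[ 0.53318231 -0.12172494  0.0844532 ]
```

```bash
python3 - <<'E'
from h import *
Y=2.628-np.pi/2; R=down(Y); P=np.array([.5338,-.1216,0])
manip.move_ptp(P+[0,0,.10],R); print(manip.current_qpos().round(2),manip.current_force().round(2))
snap("wrist","w5")
for z in (.060,.047,.040,.032):
    manip.move_l(P+[0,0,z],max_speed=.06); f=manip.current_force(); print(z,f.round(2),manip.current_ee_pos().round(4),manip.current_time())
    if np.linalg.norm(f[:2])>12 or f[2]>8: break
snap("wrist","w6")
E
```

```text
[-0.31  0.52  1.77  0.    0.86 -1.37] [-0.07  1.08 -1.35]
0.06 [-0.13  0.49 -1.06] [ 0.534  -0.1217  0.0602] 13.1667
0.047 [ 0.54 -0.27 -2.12] [ 0.5335 -0.1215  0.0466] 13.5333
0.04 [-0.32  0.48 -1.19] [ 0.5336 -0.1215  0.0396] 13.8
0.032 [-1.74  1.64 -2.36] [ 0.5335 -0.1215  0.0317] 14.0833
```

View pics/w6.png

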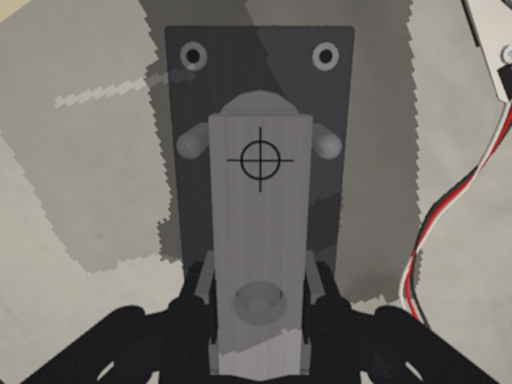

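The pin is inside the hole at (260,298). The square end is centred between the posts at (192,145) and (327,145), and the force is low. I'll seat and release it.

```bash
python3 - <<'E'
from h import *
P=np.array([.5338,-.1216,0])
for z in (.022,.0172):
    manip.move_l(P+[0,0,z],max_speed=.05); f=manip.current_force(); print(z,f.round(2),manip.current_ee_pos().round(4))
    if f[2]>10: break
manip.set_gripper(1.0); 
manip.move_l(P+[0,0,.11],max_speed=.15)
manip.move_l(np.array([.515,-.112,.20]),max_speed=.25)
snap("wrist","w7");print(manip.current_time(),manip.current_force().round(2))
E
python3 -c "
import cv2
p=cv2.imread('pics/w7.png');cv2.imwrite('pics/w7b.png',cv2.resize(p[50:310,130:390],None,fx=2.3,fy=2.3,interpolation=cv2.INTER_CUBIC))"
```

```text
0.022 [-2.71  0.88 -2.86] [ 0.5336 -0.1215  0.0219]
0.0172 [-5.02  2.31  0.58] [ 0.5336 -0.1215  0.0174]
16.625 [ 1.09 -0.8  -0.06]
```

View pics/w7b.png

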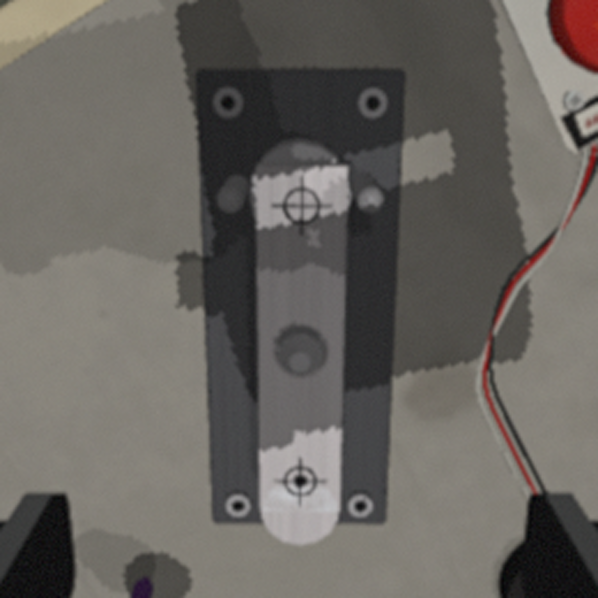

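The lever lies flat with its square end on the anvil between the posts: square circle at crop (302,205), dotted round end at (300,481). Next I measure the mark and go to the stand.

```bash
python3 - <<'E'
from h import *
c=load("w7")
f=lambda u,v,z:ray(c,(u/2.3+130,v/2.3+50),z)
s,r=f(302,205,.046),f(300,481,.046);print("mark",s.round(4),"rd",r.round(4),"mid",(s+r)/2,np.linalg.norm(s-r),np.arctan2(*(s-r)[[1,0]]))
# yaw options at the stand
for y in np.arange(-3.2,3.2,.4):
    q=manip.inverse_kinematics(np.array([.569,.2,.25]),down(y)); print(round(y,2),None if q is None else q[[0,5]].round(2))
q0=manip.current_qpos(); print(q0.round(2))
# pick yaw 0.33+pi/2-ish: look from the robot side; camera backs towards robot
Y=np.pi/2+.3
manip.move_l(np.array([.48,-.08,.30]),max_speed=.3)
manip.move_ptp(np.array([.50,.18,.30]),down(Y))
c,p,d=snap("wrist","p1");print(manip.current_time(),proj(c,[.569,.2,.149]),proj(c,[.569,.2,.075]))
E
```

```text
mark [ 0.4848 -0.0933  0.046 ] rd [ 0.5858 -0.1508  0.046 ] mid [ 0.53532393 -0.12206153  0.046     ] 0.1162158226019678 2.623543754020392
-3.2 [ 0.26 -2.82]
-2.8 None
-2.4 [0.26 2.66]
-2.0 [0.26 2.26]
-1.6 [0.26 1.86]
-1.2 [0.26 1.46]
-0.8 [0.26 1.06]
-0.4 [0.26 0.66]
-0.0 [0.26 0.26]
0.4 [ 0.26 -0.14]
0.8 [ 0.26 -0.54]
1.2 [ 0.26 -0.94]
1.6 [ 0.26 -1.34]
2.0 [ 0.26 -1.74]
2.4 [ 0.26 -2.14]
2.8 [ 0.26 -2.54]
[-0.3   0.35  1.75 -0.    1.05 -1.36]
18.2083 [259.99159688 252.81041332] [259.84104817 222.81981988]
```

View pics/p1.png

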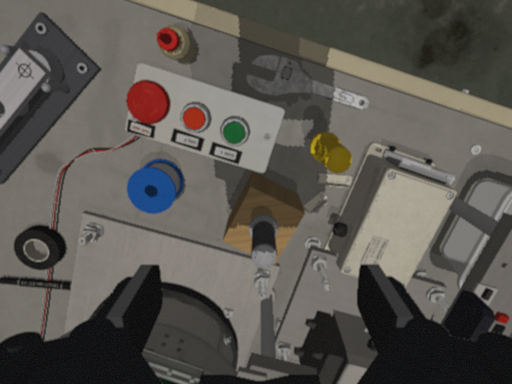

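The dark punch's cap is at (263,254) in the stand, with machinery behind it and to its right. I'll check obstacle heights from depth.

```bash
python3 - <<'E'
from h import *
def cloud(tag,s=1):
    c=load(tag);d=c["d"];v,u=np.mgrid[0:384:s,0:512:s];z=d[::s,::s]
    X=np.stack([u,v,np.ones_like(u)],-1).reshape(-1,3)@np.linalg.inv(c["camera_matrix"]).T*z.reshape(-1,1)
    X=(X-np.asarray(c["t"]).ravel())@c["R"];return X[z.ravel()>0]
xs=np.arange(.40,.72,.02);ys=np.arange(.34,.04,-.02)
for tags in(["p1"],["top0","scene0"]):
  X=np.vstack([cloud(t) for t in tags]);H=np.full((len(xs),len(ys)),-1)
  for i,x in enumerate(xs):
    for j,y in enumerate(ys):
        m=(abs(X[:,0]-x)<.01)&(abs(X[:,1]-y)<.01)
        if m.sum()>0:H[i,j]=int(1000*np.percentile(X[m,2],97))
  print("y",(ys*1000).astype(int))
  for i in range(len(xs))[::-1]:print(int(xs[i]*1000+.5),H[i])
X=cloud("p1")
m=(X[:,2]>.142)&(np.hypot(X[:,0]-.57,X[:,1]-.2)<.03);print("cap",X[m].mean(0),m.sum(),X[m,2].max())
m=(abs(X[:,2]-.075)<.006)&(np.hypot(X[:,0]-.57,X[:,1]-.2)<.07);print("top",np.median(X[m],0))
E
```

```text
y [340 320 300 279 259 239 219 199 179 159 139 119  99  79  59  39]
700 [153 137  77  52 131 169 176 159 189 193 193 168  25  24  25  24]
680 [153 151 159 165 170 177 177  25 195 194 194 191  25  25  25  25]
660 [153 152  53  52  24  75  74  25  24  24  24  24  25  24  25  24]
640 [53 53 53 53 24 24 24 24 24 24 24 24 24 24 24 24]
620 [53 53 53 61  1 75 -1 74 -1  1  1  1  1  1  0  1]
600 [ 77  77 110 111   1  76  75  76  76  75   1   1   1  50  50  50]
580 [ 77  77   4   1   1  76 149 149  80  75   1   1  49  49  49  50]
560 [ 78  77  49  15  10  76 147 149  76   1   1   1  48  50  50  49]
540 [77 77  2 15  2 75 75 76 76  1  1  1  1  1 46  1]
520 [ 77  77  15  15   9   1   1  13  13  15 349 369 367  15  14  16]
500 [ 77  77   3   3   2   1 344  12 374 380 380 375 368  29  48  49]
480 [ 77  77   1  -1 138 374 375 381 374  30  30  27  30  30  49  50]
460 [ 76  76   1   1 139 367 121  13  13  13  25  13  26  26  48  49]
440 [13  4  1  1  1 73  1 12 13 13 13 13 13 13 13 13]
420 [ 1  1  1 10 11 10 10 11 11 11 10  1  1 49 98 76]
400 [ 1  1  1 11 10 10 10 11 11 10 10  1  1 49 98 76]
y [340 3
[... 469 characters left out ...]
  2  77 149 150  83  75   2   2  50  50  50  50]
560 [ 78  77  48  12   8  76 147 149  77  56   3   3   2  51  51  49]
540 [78 78 13 13  3 76 77 77 76  2  2  2  2  3 49  2]
520 [79 78 15 14  7  2  2 14 67 14 16 15 16 16 14 16]
500 [79 77  4  3  5  2  2 12 15 25 31 24 28 28 47 49]
480 [ 78  77   3   3   2 138  73  12  15  29  31  28  31  30  50  51]
460 [ 76  76   2   2 138 140 128  12  14  14  28  15  27  26  48  50]
440 [47  4  3  2  2 73  2 11 14 14 14 15 14 14 14 14]
420 [ 2  3  3 10 10 10 10 12 12 12 12  2  3  4 86 74]
400 [  3   2   2  12  11  11  12  12  12  11  11   2   3  20 100  75]
cap [0.57156584 0.20458912 0.14774543] 484 0.15059330020351103
top [0.56024985 0.1962396  0.07497828]
```

```bash
python3 -c "
import cv2
p=cv2.imread('pics/p1.png');cv2.imwrite('pics/p1b.png',cv2.resize(p[160:300,190:370],None,fx=4.2,fy=4.2,interpolation=cv2.INTER_CUBIC))"
```

```text
(no output)
```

View pics/p1b.png

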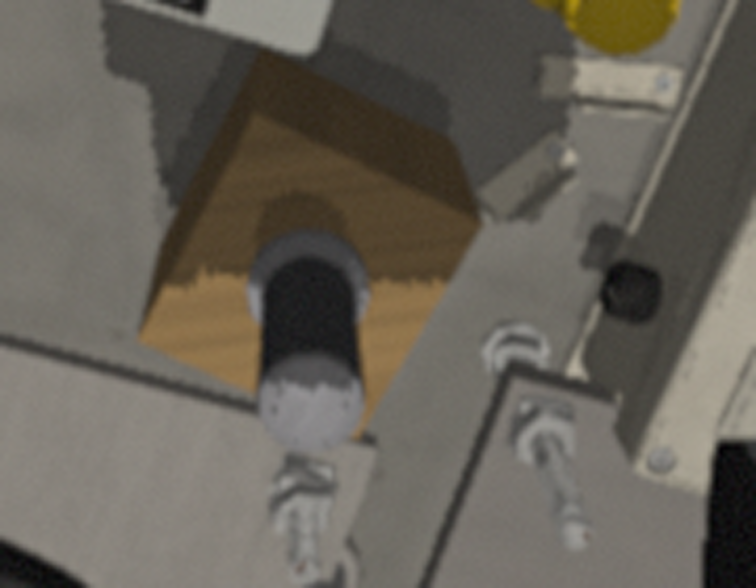

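```bash
python3 - <<'E'
from h import *
c=load("p1");print("cap",ray(c,(264.5,257.6),.149),"collar",ray(c,(263.3,229),.082))
manip.move_ptp(np.array([.615,.225,.30]),down(-np.pi/2+.3))
c,p,d=snap("wrist","p2");print(manip.current_time(),proj(c,[.571,.204,.149]),manip.current_qpos().round(2))
cv2.imwrite('pics/p2b.png',cv2.resize(p[140:300,170:350,::-1],None,fx=3.7,fy=3.7,interpolation=cv2.INTER_CUBIC))
E
```

```text
cap [0.57262236 0.20564525 0.149     ] collar [0.5723504  0.20516375 0.082     ]
20.925 [265.62328181 230.55629357] [ 0.28  0.49  1.27 -0.    1.38  1.55]
```

View pics/p2b.png

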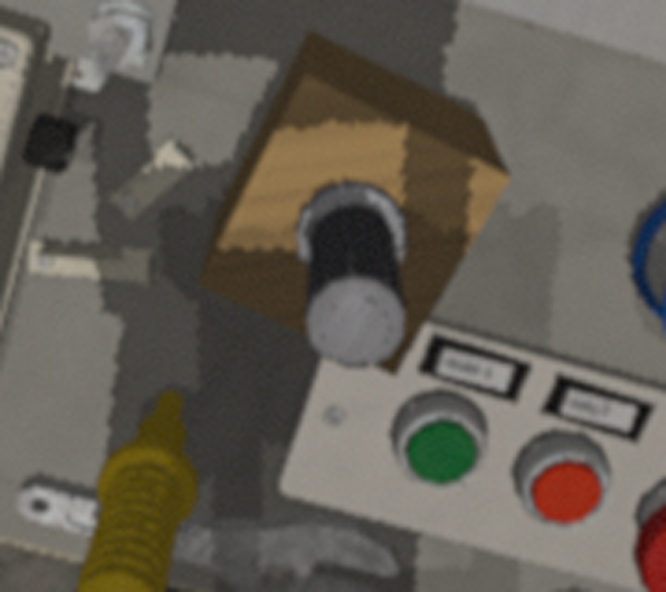

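The cap is at (265.9,226.5) and the collar at (265.1,203.5) in the flipped view.

```bash
python3 - <<'E'
from h import *
c1,c2=load("p1"),load("p2")
print(ray(c2,(265.9,226.5),.149),ray(c2,(265.1,203.5),.082))
print(tri([c1,c2],[(264.5,257.6),(265.9,226.5)]),tri([c1,c2],[(263.3,229),(265.1,203.5)]))
E
```

```text
[0.57500044 0.20499839 0.149     ] [0.57414454 0.2044219  0.082     ]
(array([0.57392373, 0.20535222, 0.14691703]), [array([-0.72407116,  0.02742537]), array([-0.74620122,  0.02436699])]) (array([0.57332451, 0.20481176, 0.08017881]), [array([-0.56246721,  0.02152886]), array([-0.57616463,  0.01924205])])
```

```bash
python3 - <<'E'
from h import *
Y=np.pi/2+.3; R=down(Y); P=np.array([.5737,.2050,0])
manip.move_ptp(P+[0,0,.26],R);
manip.move_l(P+[0,0,.18],max_speed=.2)
manip.move_l(P+[0,0,.095],max_speed=.12)
print(manip.current_force().round(2))
manip.set_gripper(0.0,80); print(manip.current_grip_width(),manip.current_force().round(2),manip.current_ee_pos().round(4),manip.current_time())
snap("scene","s8")
manip.move_l(P+[0,0,.20],max_speed=.12); print(manip.current_grip_width(),manip.current_force().round(2),manip.current_time(),manip.current_ee_pos().round(4))
snap("wrist","p3"); snap("scene","s9")
E
```

```text
[-0.   -0.26  0.92]
0.2841627434290949 [-1.77 -0.06  5.19] [0.5738 0.2051 0.0954] 25.5833
0.28335056561263494 [ 0.19  0.49 -3.59] 26.6583 [0.5733 0.2049 0.1991]
```

View pics/p3.png

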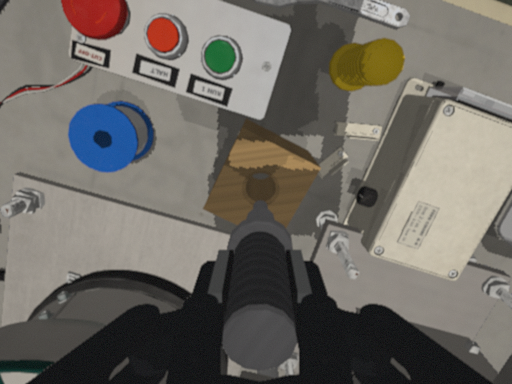

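View pics/s9.png

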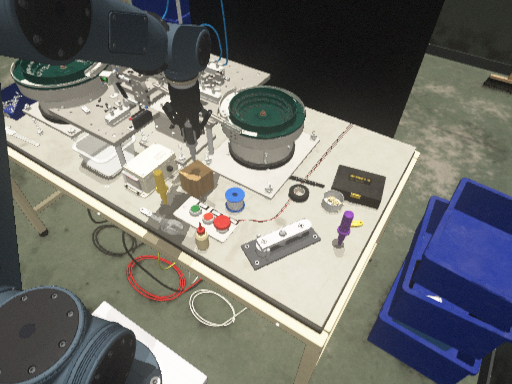

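The punch is held upright and the empty mouth shows at (261,187). I carry it over the mark.

```bash
python3 - <<'E'
from h import *
c=load("p3");print("mouth",ray(c,(261,187),.075)); 
Y=np.pi/2+.3; R=down(Y); M=np.array([.4835,-.0930,0])
P=np.array([.5737,.2050,0])
manip.move_l(P+[0,0,.25],max_speed=.2)
manip.move_ptp(M+[0,0,.25],R)
manip.move_l(M+[0,0,.152],max_speed=.12)
manip.dwell(.2)
c,p,d=snap("wrist","m1");print(manip.current_ee_pos().round(4),manip.current_force().round(2),manip.current_time(),proj(c,[*M[:2],.046]),proj(c,[*M[:2],.065]))
cv2.imwrite('pics/m1b.png',cv2.resize(p[60:280,150:370,::-1],None,fx=2.7,fy=2.7,interpolation=cv2.INTER_CUBIC))
for n in("top","scene"):
    c,p,d=snap(n,"m1"+n); u,v=proj(c,[*M[:2],.05]).astype(int);print(n,u,v)
    cv2.imwrite(f'pics/m1{n}b.png',cv2.resize(p[v-50:v+50,u-60:u+60,::-1],None,fx=6,fy=6,interpolation=cv2.INTER_CUBIC))
E
```

```text
mouth [0.57163382 0.20492648 0.075     ]
[ 0.4837 -0.0931  0.1525] [ 0.1  -0.12 -3.16] 29.5667 [260.70831513 194.82449369] [260.81558125 203.11766062]
top 279 239
scene 263 240
```

View pics/m1b.png

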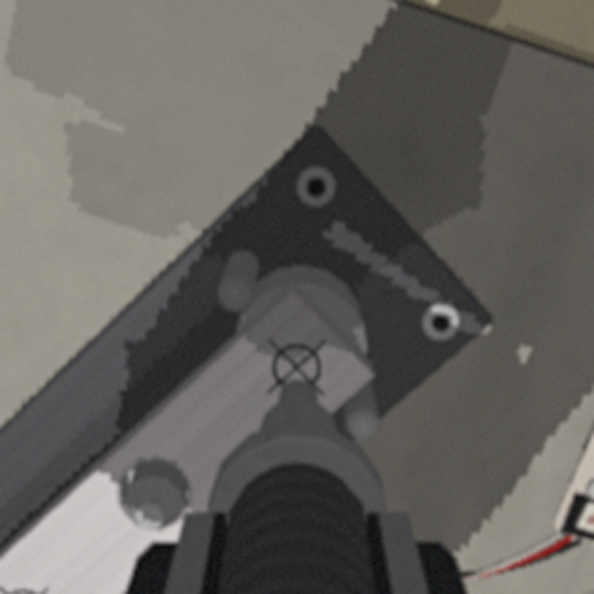

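View pics/m1sceneb.png

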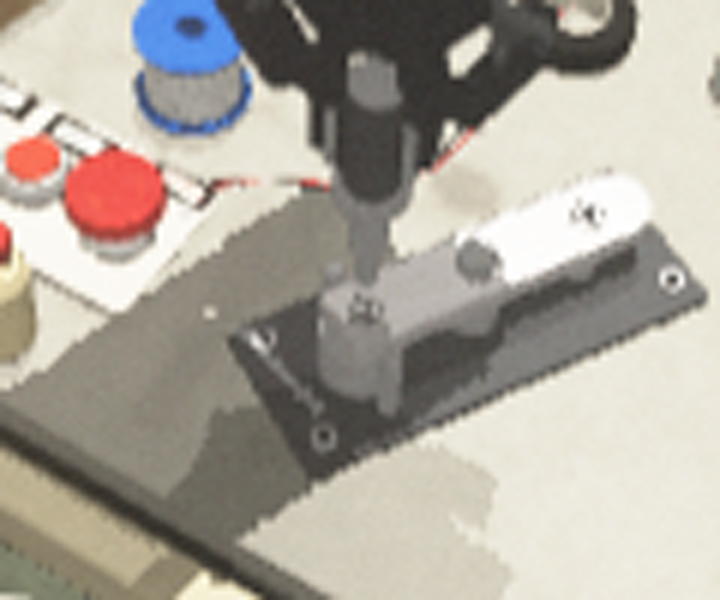

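Wrist: mark at (260,195.6), tip just above at (260,205). Scene: mark at (264,241.5), tip at (264.3,237.2), in line with the expected poses.

```bash
python3 - <<'E'
from h import *
w,s=load("m1"),load("m1scene")
print("mark",tri([w,s],[(260,195.6),(264,241.5)]),ray(w,(260,195.6),.046),ray(s,(264,241.5),.046))
print("tip",tri([w,s],[(260,205),(264.3,237.2)]),ray(w,(260,205),.0655),ray(s,(264.3,237.2),.0655))
E
```

```text
mark (array([ 0.48496655, -0.09340161,  0.04438614]), [array([-0.36286689,  0.15210537]), array([-0.11325052,  0.01736333])]) [ 0.48425793 -0.09333233  0.046     ] [ 0.48419901 -0.09416655  0.046     ]
tip (array([ 0.4861427 , -0.09299993,  0.06223707]), [array([-0.28883681,  0.13032101]), array([-0.08617701,  0.0157964 ])]) [ 0.48486289 -0.0931863   0.0655    ] [ 0.4842798  -0.09428662  0.0655    ]
```

```bash
python3 - <<'E'
from h import *
M=np.array([.4835,-.0930,0]); b=manip.current_force()[2]; pk=0
manip.move_l(M+[0,0,.134],max_speed=.05)
z=.134;tripped=False
while z>.115:
    z-=.001; manip.move_l(M+[0,0,z],max_speed=.03); F=manip.current_force();f=F[2]-b; pk=max(pk,f)
    print(round(z,4),manip.current_ee_pos()[2].round(4),round(f,2),F[:2].round(1))
    if pk>9 and f<pk-2.5: tripped=True
    if f>16: break
    if tripped and f>9: break
manip.dwell(.1);print(manip.current_force().round(2),manip.current_time(),tripped)
c,p,d=snap("wrist","m2");cv2.imwrite('pics/m2b.png',cv2.resize(p[60:280,150:370,::-1],None,fx=2.7,fy=2.7,interpolation=cv2.INTER_CUBIC))
E
```

```text
0.133 0.1331 0.9 [-0.9  0.2]
0.132 0.1321 0.9 [ 0.2 -0.7]
0.131 0.1311 2.77 [0.4 0.7]
0.13 0.13 3.65 [ 0.6 -0.2]
0.129 0.129 3.17 [ 0.8 -1.2]
0.128 0.128 2.96 [-0.1 -0.5]
0.127 0.1272 7.65 [ 0.  -1.3]
0.126 0.1263 10.14 [ 0.5 -0.3]
0.125 0.1255 11.49 [-0.4 -1. ]
0.124 0.1245 11.73 [ 0.7 -0.5]
0.123 0.1233 9.77 [-0.5 -1. ]
0.122 0.1221 6.78 [ 0.8 -0.4]
0.121 0.1211 8.59 [ 0.4 -0. ]
0.12 0.1207 15.57 [-0.7  1.1]
[-1.15  0.23 13.52] 33.775 True
```

View pics/m2b.png

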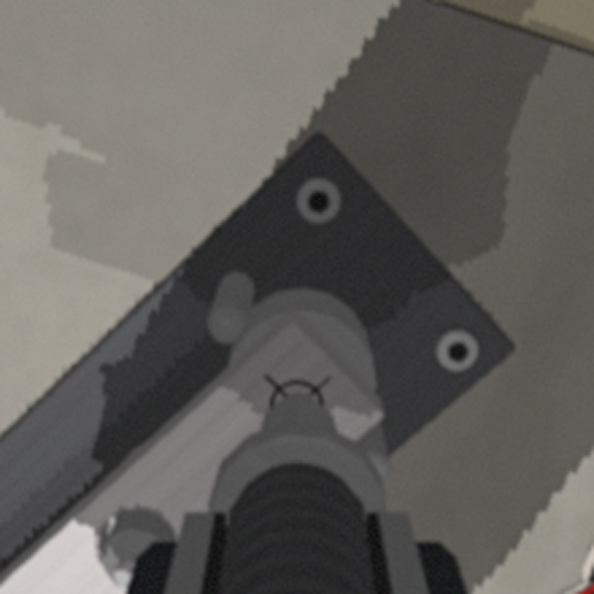

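The force curve shows it: peak 11.7 N, drop to 6.8 N, then a rise at the hard stop, with the tip inside the circle at about (297,392). I lift straight up and return the punch.

```bash
python3 - <<'E'
from h import *
Y=np.pi/2+.3; R=down(Y); M=np.array([.4835,-.0930,0]); P=np.array([.5735,.2050,0])
manip.move_l(M+[0,0,.15],max_speed=.06)
manip.move_l(M+[0,0,.25],max_speed=.2)
snap("wrist","m3")
manip.move_ptp(P+[0,0,.25],R)
manip.move_l(P+[0,0,.185],max_speed=.15);manip.dwell(.15)
snap("wrist","r1");snap("scene","r1s");b=manip.current_force();print(b.round(2),manip.current_ee_pos().round(4),manip.current_time())
for z in [.17,.155,.14,.125,.11,.102,.099]:
    manip.move_l(P+[0,0,z],max_speed=.08);f=manip.current_force()-b;print(z,f.round(2))
    if np.linalg.norm(f)>8: print("STOP");break
print(manip.current_time())
E
```

```text
[-0.42  0.03 -3.28] [0.5739 0.2051 0.186 ] 37.2
0.17 [ 0.53 -0.21  0.45]
0.155 [ 0.87 -0.79  0.54]
0.14 [-0.18 -0.31  0.52]
0.125 [0.68 0.52 0.02]
0.11 [0.66 0.02 0.6 ]
0.102 [-0.64  0.65  1.08]
0.099 [ 0.78 -0.69  0.43]
39.3667
```

View pics/r1.png

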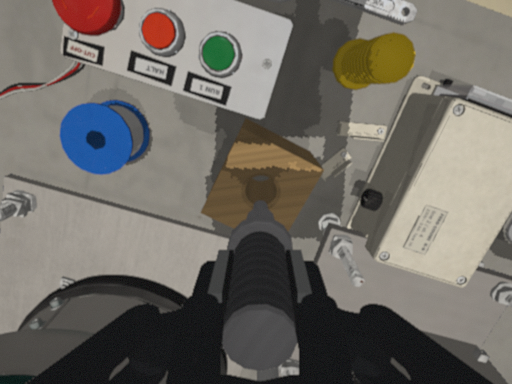

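View pics/m3.png

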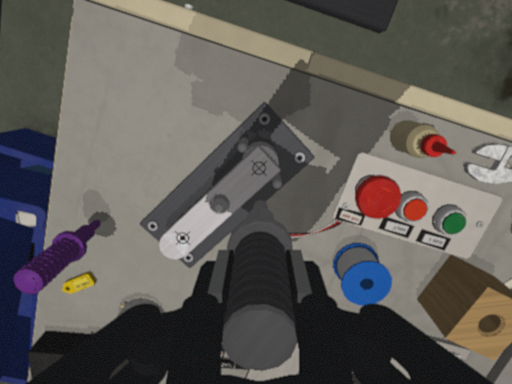

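The lever is still seated after the press, and the punch is sliding into the mouth without force. I'll lower it to collar contact and release.

```bash
python3 - <<'E'
from h import *
P=np.array([.5735,.2050,0]);b=-3.28
for z in np.arange(.098,.091,-.001):
    manip.move_l(P+[0,0,z],max_speed=.03);f=manip.current_force()[2]-b;print(round(z,4),manip.current_ee_pos()[2].round(4),f.round(2))
    if f>4: break
manip.set_gripper(1.0); print(manip.current_force().round(2))
manip.move_l(P+[0,0,.20],max_speed=.12)
manip.move_ptp(np.array([.50,.18,.30]),down(np.pi/2+.3))
c,p,d=snap("wrist","e1");cv2.imwrite('pics/e1b.png',cv2.resize(p[160:300,190:370,::-1],None,fx=4.2,fy=4.2,interpolation=cv2.INTER_CUBIC))
snap("top","e1t");snap("scene","e1s");print(manip.current_time())
E
```

```text
0.098 0.098 0.6
0.097 0.0969 -0.59
0.096 0.0959 0.05
0.095 0.0954 5.26
[-0.33  0.2   0.41]
42.7417
```

View pics/e1b.png

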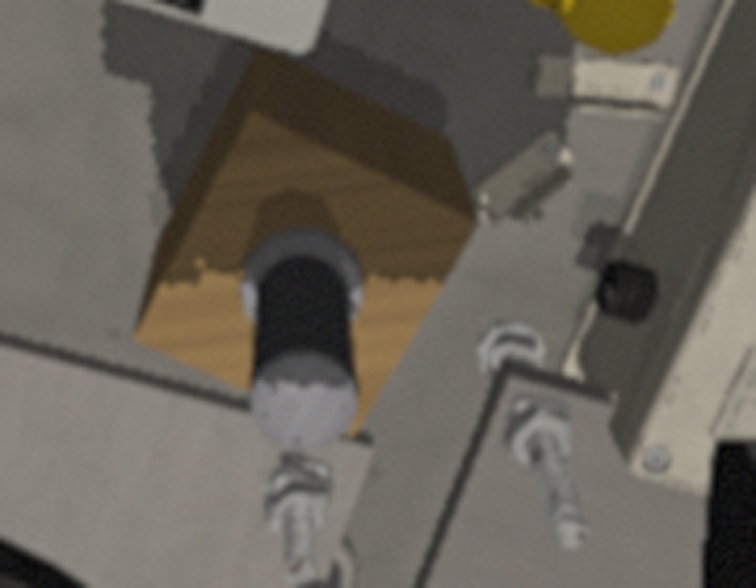

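View pics/e1t.png

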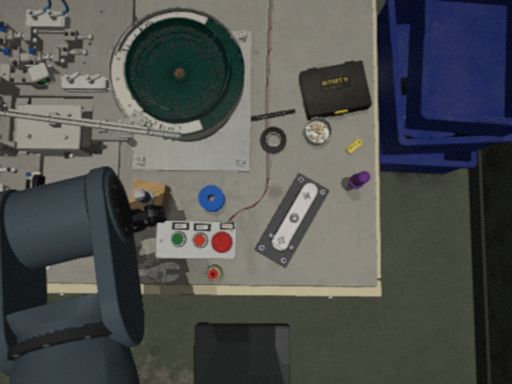

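View pics/e1s.png

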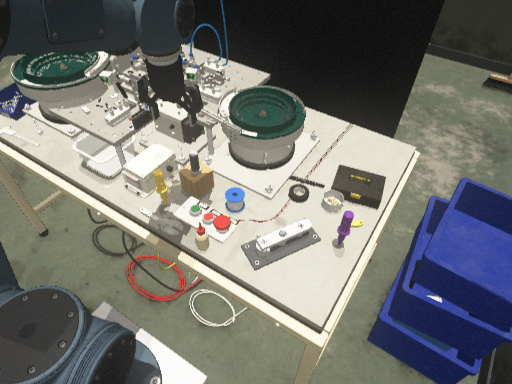

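The punch stands in its stand as at the start: cap at crop (303,410), collar on the stand top. The bystanders haven't moved. One last wrist look at the jig.

```bash
python3 - <<'E'
from h import *
manip.move_ptp(np.array([.515,-.112,.22]),down(2.628-np.pi/2));manip.dwell(.2)
c,p,d=snap("wrist","e2");cv2.imwrite('pics/e2b.png',cv2.resize(p[50:310,130:390,::-1],None,fx=2.3,fy=2.3,interpolation=cv2.INTER_CUBIC))
K=c["camera_matrix"]
for X0 in [(.492,-.110),(.488,-.082),(.51,-.108),(.56,-.138),(.585,-.15)]:
    u,v=proj(c,[*X0,.046]).round().astype(int);z=np.median(d[v-2:v+3,u-2:u+3]);print((c["R"].T@(np.linalg.inv(K)@[u,v,1]*z-c["t"])).round(4))
print(manip.current_time(),manip.current_joint_vel().round(3))
E
```

```text
[ 0.4921 -0.1103  0.0457]
[ 0.488  -0.0815  0.0461]
[ 0.51   -0.1075  0.0459]
[ 0.56   -0.1378  0.0459]
[ 0.5852 -0.1496  0.0459]
44.15 [-0.006  0.002  0.001 -0.    -0.     0.001]
```

View pics/e2b.png

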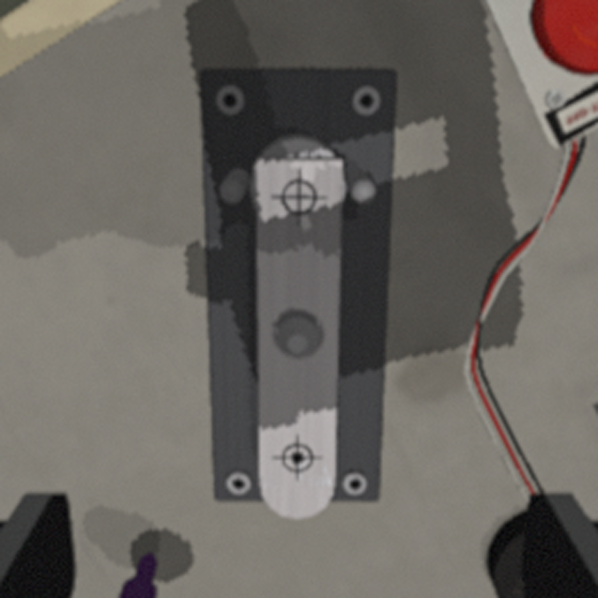

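The lever lies flat at 0.046 m, with its square end on the anvil between the posts at crop (232,187) and (362,190). Handing in.

```bash
python3 - <<'E'
from bench import manip
manip.sign_off(); print(manip.current_time())
E
```

```text
the job is handed in; nothing more can be done
the job is handed in; nothing more can be done
```

I lifted the lever off its pin, turned it end for end and refitted it with the square end on the anvil. I then tripped the punch in the square end's scribed circle and put it back in its stand. I handed the job in at about 44 s of the 64 s; no verdict is reported.

- **Lever:** In the last look it lay flat, its top 45.7 to 46.1 mm above the bench at the points sampled. Its square end was centred between the guide posts.
- **Press:** The tip stood within about 1 mm of the mark before pressing, by wrist and scene camera. The push peaked at 11.7 N, fell to 6.8 N, then rose to 15.6 N at the hard stop, which is the trip described. The striker joint itself could not be read.
- **Punch:** The collar met the stand top at the same tool height as at pick-up (95.4 mm). Afterwards the punch stood upright where it had been, to within about 1 to 2 mm.
- **Other things:** No bystander in view in the last pictures showed any movement.
- **Checks that disagreed:**
  - **Punch dot:** The last picture shows no dot in the square end's circle, so the trip rests on the force curve alone.
  - **Camera positions:** The top and wrist cameras differed by 3 to 4 mm on the pin position. I used the average of two opposite wrist views, and the lever went on without resistance.
  - **Pin height:** Triangulating the pin tip gave 46 mm against the 64 mm it should be, so I did not use that reading. The circles' heights came out right.

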